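# Drop the latch bar over the stepped housing

### The arm

A 6-joint arm with a two-finger parallel gripper is mounted at the origin on a cart in front of the work surface, level with it; the furniture and walls round the work are solid. World frame = base frame: x ahead of the robot, y to its left, z up, the work surface at z = 0. Lengths are in m, angles in degrees, forces in N, time in s.
With the tool pointing down it reaches from about 0.35 to 0.875 m from the base axis. Payload 4.2 kg.
Tool frame: the origin (TCP) lies at the centre of the arm's flange, where the gripper is bolted on; the fingertips stand 182 mm ahead of it and the grasp point (between the pads) lies 164 mm ahead of it (r.nose_length is the distance from the TCP to the fingertips, in m); z points along the fingers, y is the line along which they close (so a half turn about z gives the same grasp; the last joint's range is limited). The gripper opens to 87 mm and grips with 3 to 60 N. Pads are 19 mm wide; open, the fingers measure 117 mm over their backs; the gripper's body (75 mm by 190 mm) begins 51 mm behind the grasp point.
Start: joints at [-52.964, 22.042, 0.453, 0, -68.411, -14.817], TCP at [0.236, -0.579, 0.405] pointing down, gripper open.
Joint ranges: [-179.83, 179.83], [-69.29, 118.12], [-61.27, 80.66], [-181.25, 117.63], [-171.15, -9.14], [-177.46, 177.46]. Speed limits (degrees/s): [159.86, 159.86, 180, 180, 180, 180].

### API

Orientations are given as a 3x3 rotation matrix whose columns are the frame's x, y, z axes.
In Python, from station import r, vision gives the robot as it stands. The module is installed in compiled form; this text tells all that it offers.
- The arm moves only by the shell command python3 -m creep 'ROWS'. ROWS is JSON, a list of rows, each a list of 7 numbers: the opening, from -1 (shut) to 1 (fully open), then the shift along the tool's x, y, z in mm, then the turn, a rotation vector about the tool's x, y, z in degrees. A call has 1 to 8 rows; each row is the pose to reach, as a shift and turn from the pose commanded when the call began, along the tool's axes at that moment; what a row does not reach only later rows make up. A row lasts 1/12 s, in which the tool goes at most 41.7 mm and 7.16 degrees, less where a joint would pass 70% of its speed; a pose out of reach is approached as far as the arm can. A call with a gripper value outside its range is refused whole. The fingers move at their own pace and stop on an object; the grip force is fixed at half the most. Time passes only in rows, so rows that repeat a pose let the fingers close. It gives the time, the measured TCP pose, the force, the opening and the grip force at its end, in the units of the state.
- r.sense(): the state, without advancing time (a new reading comes with each control period).
- vision.capture(name): name is "side" or "top"; returns (picture, depth): 400x640x3 uint8, red, green, blue; 400x640 float32, m along the optical axis (not along the pixel's ray), 0 where there is no reading.
- vision.camera_model(name): a dict with "vertical_fov" (degrees; the focal length in pixels is half the picture's height over the tangent of half this angle, whatever the lens; pixels are square), "cx", "cy" (the principal point, pixels), "distortion" ([k1, k2, p1, p2, k3] as OpenCV has them; the pictures are not rectified), "extrinsics" (4x4, takes a point from camera to world coordinates). Camera axes: x right, y down, z forward; pixel columns grow to the right and rows downward; lengths in m; the calibration is good to about 2 mm. A picture is of the moment at which its call begins. camera_model takes no time and is no camera call.
- r.finish_job(): hands the job in; it is judged then, once.
Trained networks look in the newest picture that a camera, given by its name, has taken for a name from the list of things; names that differ only in an ending like _2 or _b are one class to them, and where a whole thing is asked for, a point or a joint stands for the part that bears it (a point fixed in the world has none). Each returns a list of dicts, best first, with "conf" (0 to 1); they miss things now and then, are a little off and sometimes report something else, mostly with a low value. They report only what shows in the picture. A call takes as long as a camera call. They do not tell look-alikes from the thing itself.
- vision.find_in(camera, thing): "uv" ([column, row] in pixels, amid what is visible of it).
- vision.cut_out(camera, thing): "region" (400x640 bool, what is visible of it) and "uv" ([column, row] in pixels, amid what is visible of it).
The state is a dict: "time_s": time; "joints": joint angles; "joint_velocities": joint speeds; "effort": joint torques, N m; "tcp_pos": TCP position; "ee_rot": TCP orientation; "wrist_force": force on the tool from outside, world axes, zero at the start; "moment": the same for the moment, N m; "gripper_width": opening from 0.0 (shut) to 1.0 (fully open); "gripper_force": force on a finger pad.
Only numpy, scipy, OpenCV 4.12 (cv2) and the standard library are available. Lean on these libraries where they do the work, as an engineer would, in place of code of your own. Each camera call takes 0.05 s, during which the arm holds its last target. There are 200 camera calls.

### The job

Lock the stepped housing (wide flange below, narrow neck above) into the two-place measuring fixture: lift the hinged latch bar by its ball knob, swing it over the lip of the keeper that stands beyond that housing as seen from the bar's pivot, and let it drop fully down into the keeper's notch, so that it lies level across the middle of the housing. Leave both housings standing in their nests.

Things in the scene. Friction and masses are not known exactly. Their poses are not given: they have to be found in the camera images.
- latch_knob (a point): Centre of the latch bar's black ball knob, 26 mm diameter, on a 12 mm stem near the bar's free end: 200 mm along the bar from the pivot and 36 mm above the bar's centre line, so 95 mm above the bench while the bar lies level. Nothing within 70 mm of it stands higher than 71 mm, so it can be gripped from above in any finger direction. About 1 N lifts it.
- latch_pivot (a point): Centre of the pin in the fixture's swivel head, 59 mm above the bench. The latch bar (steel, 14 mm wide, 10 mm thick, reaching 220 mm from here toward the robot) swings left and right about the vertical through this point, slightly stiff, up to 0.72 rad either side of the fixture's middle, and tips up about the level pin. Let go, it falls by its weight until level.
- fixture: Aluminium plate 230 x 250 x 12 mm, fixed to the bench. Origin: on the bench below the pivot; its -x axis is the fixture's middle line, toward the robot. Two nests of three short pins lie 85 mm from the pivot, at 0.60 rad left and right of that line; beyond each nest, on the same ray, 160 mm from the pivot, stands a steel keeper. The bar begins level between the keepers.
- bar_over_nest (a point): Point on the bar's centre line 85 mm from the pivot; it lies above a nest's middle when the bar is in that nest's keeper. A keeper is a fork, 20 mm long along the bar; its open-topped notch is 28 mm wide at the floor, 38 mm at the top. Its lips rise 17 mm above the level bar's underside: tip the bar up 0.13 rad or more (knob 26 mm higher) to pass; 0.2 rad is ample.
- latch_bar (a joint): Tipping angle of the latch bar in rad: 0 = level (on its stop, or down in a notch), growing as the knob end is lifted, up to 0.9.
- stepped_center (a point): Centre, half-way up, of the housing to be locked in: turned aluminium, 34 mm high, a flange of 46 mm diameter below and a narrower plain neck above. It stands loose in one of the two nests, left or right. Its top is 8 mm below the level bar. (A like one stands elsewhere on the bench, outside the fixture.)
- drum_center (a point): Centre, half-way up, of the other housing: turned aluminium, a straight-sided open drum, 46 mm diameter, 38 mm high, loose in the other nest. Its top is 4 mm below the level bar. It is not to be locked.
There are look-alikes about, which are no part of the job. Leave any blue look-alike of the part that bears stepped_center alone.

How it is judged (in metres and radians):
On the way:
1. the latch bar is lifted (tipped up by more than 0.1 rad) (value of joint latch_bar above 0.1 rad), for 0.1 s.
At the end, for the whole second after the job is handed in: The latch bar lies at rest in the notch of the keeper beyond the stepped housing: level to within 0.03 rad, its centre line within 12 mm of the middle of the stepped housing; both housings are within 12 mm of where they began (horizontal distance between bar_over_nest and stepped_center below 0.012 m and value of joint latch_bar below 0.03 rad and velocity of joint latch_bar between -0.1 and 0.1 rad/s and distance of each of stepped_center, drum_center from where it was at the start of the episode below 0.012 m); the robot touches nothing.
It also fails if it takes over 35 s, if anything falls off the work surface, if the arm or the gripper's body presses on something with over 40 N, if the wrist force passes 120 N, or if a joint passes its speed limit or range.

## Working session

There is one attempt and no reset: what is moved stays moved. The work goes in short steps, Python scripts to look and compute and a shell command to move; the robot and the scene stay as the last step left them, time stands still between calls to the robot, and variables do not carry over. Pictures are saved under pics/ and viewed, at most 10 in all, crops included, and the job is handed in when it is done.

```bash
mkdir -p pics; cat > h.py <<'E'
import numpy as np, cv2
from station import r, vision
def world(cam,uv,d=None,z=None):
    m=vision.camera_model(cam); f=200/np.tan(np.radians(m["vertical_fov"])/2)
    K=np.array([[f,0,m["cx"]],[0,f,m["cy"]],[0,0,1]])
    p=cv2.undistortPoints(np.array([[uv]],float),K,np.array(m["distortion"],float)).ravel()
    T=np.array(m["extrinsics"]); ray=T[:3,:3]@np.array([p[0],p[1],1]); o=T[:3,3]
    if z is not None: d=(z-o[2])/ray[2]
    return o+ray*d
E
python3 - <<'E'
from h import *
for c in("top","side"):
    im,d=vision.capture(c); cv2.imwrite(f"pics/{c}0.png",im[:,:,::-1])
    np.save(f"{c}d.npy",d)
    for t in("latch_knob","latch_pivot","stepped_center","drum_center","fixture"):
        for o in vision.find_in(c,t)[:3]:
            u,v=map(int,o["uv"]); dd=d[v,u]
            print(c,t,round(o["conf"],2),np.round(o["uv"],1),world(c,o["uv"],dd).round(3))
s=r.sense();print(s["time_s"],s["tcp_pos"],s["ee_rot"],s["wrist_force"],s["gripper_width"])
E
```

```text
top latch_knob 0.86 [333.7 191.4] [0.562 0.003 0.063]
top latch_pivot 0.73 [331.1 177.6] [0.596 0.006 0.01 ]
top stepped_center 0.84 [309.3 166.9] [0.617 0.051 0.011]
top stepped_center 0.81 [359.9 256. ] [ 0.436 -0.057  0.002]
top stepped_center 0.62 [246.  225.9] [0.492 0.178 0.002]
top drum_center 0.57 [355.7 168.1] [ 0.612 -0.041  0.043]
top fixture 0.66 [335.1 176.5] [0.591 0.001 0.063]
side latch_knob 0.56 [313.5 218. ] [0.548 0.001 0.064]
side latch_pivot 0.64 [337.1 244.4] [ 0.591 -0.047  0.026]
side stepped_center 0.76 [286.6 192.9] [0.497 0.165 0.029]
side stepped_center 0.65 [267.4 256.7] [ 0.447 -0.072  0.032]
side stepped_center 0.52 [340.5 213.1] [0.612 0.036 0.045]
side fixture 0.74 [349.9 241.9] [ 0.613 -0.071  0.049]
0.6 [ 0.23633785 -0.57855636  0.40480058] [[-9.25747746e-01 -3.78141650e-01  5.58162822e-05]
 [-3.78141653e-01  9.25747744e-01 -6.77267255e-05]
 [-2.60615017e-05 -8.38043247e-05 -9.99999996e-01]] [ 0.45907767  0.38191164 -0.61708978] 1.0012788546296725
```

View pics/top0.png

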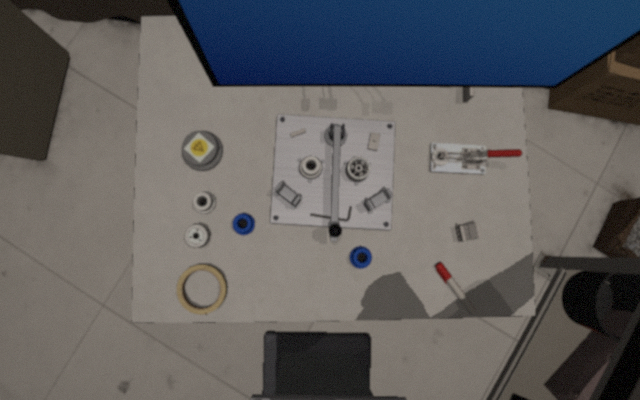

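View pics/side0.png

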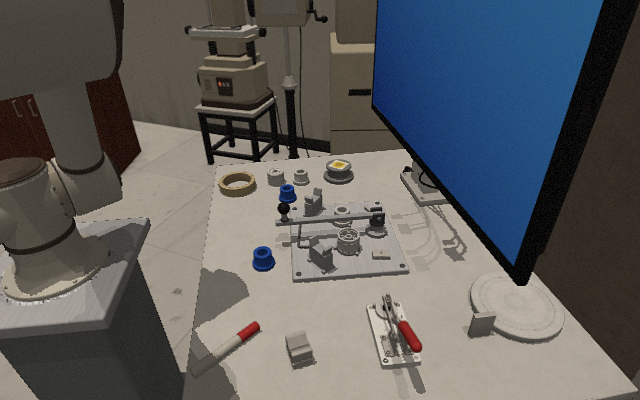

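The top view shows the fixture, with the bar running from the pivot at about (337,130) to the knob at (335,230). There is a round housing at (310,166) on the left and a spoked one at (357,169) on the right, with keepers at (288,193) and (378,200). In the side view the knob is at (284,210), and a blue look-alike stands close to it. I'll zoom in to tell the two housings apart.

```bash
python3 - <<'E'
from h import *
a=cv2.imread("pics/top0.png")[105:245,260:410]; b=cv2.imread("pics/side0.png")[180:285,265:415]
a=cv2.resize(a,(400,373),interpolation=cv2.INTER_CUBIC); b=cv2.resize(b,(400,280),interpolation=cv2.INTER_CUBIC)
b=cv2.copyMakeBorder(b,0,93,0,0,cv2.BORDER_CONSTANT)
cv2.imwrite("pics/crop.png",np.hstack([a,b]))
print("knob",world("top",(335,229.5),z=.10),world("side",(284,209),z=.095))
print("pivot",world("top",(337,128),z=.07))
print("L",world("top",(310.5,166.5),z=.034),"R",world("top",(357,169),z=.038))
print("keepL",world("top",(288,193),z=.06),"keepR",world("top",(378,200),z=.06))
for p in [(270,227),(279,114),(396,122),(392,230)]: print("plate",world("top",p,z=.012).round(3))
d=np.load("topd.npy")
for n,(u,v) in dict(L=(310,167),R=(357,169)).items():
    Z=np.array([[world("top",(x,y),d[y,x])[2] for x in range(u-12,u+13,2)] for y in range(v-12,v+13,2)]);print(n);print((Z*1000).astype(int))
E
```

```text
knob [0.48601756 0.00199691 0.1       ] [ 0.48740233 -0.00207541  0.095     ]
pivot [ 6.86844579e-01 -4.96201738e-04  7.00000000e-02]
L [0.61426476 0.04930659 0.034     ] R [ 0.61109893 -0.04459888  0.038     ]
keepL [0.55652452 0.09258234 0.06      ] keepR [ 0.54721621 -0.08438843  0.06      ]
plate [0.491 0.128 0.012]
plate [0.727 0.117 0.012]
plate [ 0.717 -0.129  0.012]
plate [ 0.491 -0.121  0.012]
L
[[1061    9   12   14   11    7   10   12    7   10   12   10    8]
 [  12    9   10   13   48   44   44   45   44   46   13   10    9]
 [  18   18   21   49   44   41   42   43   45   43   45   14   18]
 [  12   12   41   45   43   30   20   24   39   47   41   17   15]
 [  11   18   41   42   24   12    9   16   16   45   48   19    7]
 [  14   21   44   45   14   14   18   14   13   38   46   22   11]
 [   9   21   43   43   43   14   10   12   11   44   44   17   10]
 [  11   19   19   46   46   44   15   12   44   41   42   21    8]
 [   8   14   19   42   45   43   45   45   44   44   20   22   11]
 [   8    9   20   21   32   44   41   46   41   23   17   10   10]
 [  13   14 
[... 379 characters left out ...]
 45   46   47    9]
 [  17   11   49   20   15   32   16   15   44   48   35   46   49]
 [  14   39   40   45   43   18   42   44   44   17 1061   44   47]
 [  14   47   43   45   52   43   33   36   45   19   19   38   49]
 [  10   41   48   24   16   41   44   37   43   38   38   46   51]
 [  11   31   44   15   17   40   39   39   18   14   16   43   49]
 [   9   23   48   48   15   14   17   41   41   16   33   47    9]
 [   8    8   35   46   47   20   18   36   46   45   48   11    9]
 [  11    9   14   34   42   50   47   46   50   45    8   13    9]
 [  10   11   11   10   27   32   34   35   27   11   10   10   13]
 [  11   12    8   13   11   10   11    8   10   11   13   11    6]]
```

View pics/crop.png

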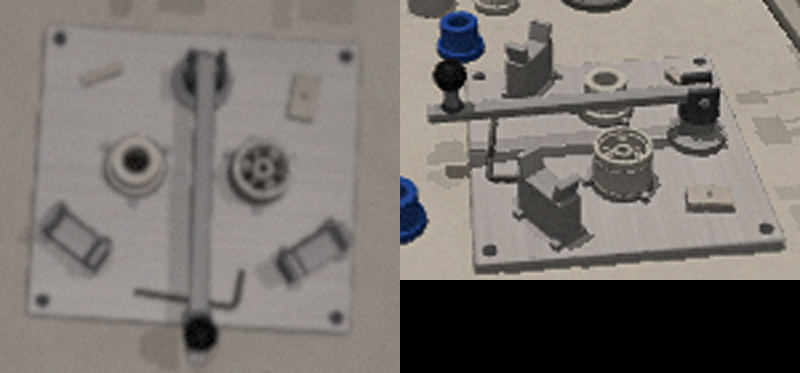

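The housing on the left (+y) is the stepped one: its rim reads low outside the narrow neck, at about 20 mm. The spoked drum is on the right. So the bar swings left to the keeper at about (0.556, 0.093). I'll fly to above the knob first.

```bash
cat >> h.py <<'E'
def go(p,yaw,R=None,p0=None):
    "grasp point target p, closing line at yaw deg from world y -> tool shift mm, turn deg"
    s=r.sense(); R=np.array(s["ee_rot"]); t=np.array(p)+[0,0,.164]
    y0=np.degrees(np.arctan2(-R[0,1],R[1,1]))
    print("shift",(R.T@(t-s["tcp_pos"])*1000).round(1),"turn z",round(y0-yaw,1))
E
python3 -m creep '[[1,-25,25,0,0,0,0],[1,-55,55,0,0,0,0],[1,-85,84,0,0,0,0],[1,-115,113,0,0,0,0],[1,-144,142,0,0,0,0],[1,-172,169,0,0,0,0],[1,-199,196,0,0,0,0],[1,-225,221,0,0,0,0]]'
python3 -m creep '[[1,-28,28,0,0,0,3],[1,-57,56,0,0,0,7],[1,-86,85,0,0,0,11],[1,-115,113,0,0,0,15],[1,-144,142,0,0,0,18],[1,-172,169,0,0,0,20],[1,-199,196,0,0,0,22],[1,-225,221,0,0,0,22]]'
python3 - <<'E'
from h import *
go([.486,.001,.14],0)
im,d=vision.capture("side"); cv2.imwrite("pics/side1.png",im[:,:,::-1])
for o in vision.find_in("side","latch_knob")[:3]: print(o["conf"],o["uv"],world("side",o["uv"],z=.095))
im,d=vision.capture("top")
for o in vision.find_in("top","latch_knob")[:3]: print(o["conf"],o["uv"])
E
```

```text
time_s: 1.27
tcp_pos: [0.3612, -0.2869, 0.4051]
ee_rot: [[-0.926, -0.378, 0.001], [-0.378, 0.926, -0.0], [-0.001, -0.001, -1.0]]
wrist_force: [0.3, 0.1, -0.8]
gripper_width: 1.002
gripper_force: 0.0
time_s: 1.93
tcp_pos: [0.486, 0.0029, 0.4052]
ee_rot: [[-1.0, -0.004, 0.001], [-0.004, 1.0, 0.0], [-0.001, 0.0, -1.0]]
wrist_force: [0.6, 0.9, 1.0]
gripper_width: 1.0
gripper_force: 0.0
shift [  0.2  -2.  101.2] turn z 0.2
0.56 [316.5, 218.2] [ 0.54986688 -0.04394062  0.095     ]
0.87 [333.8, 155.0]
0.18 [324.0, 148.0]
```

```bash
python3 -m creep '[[1,0,-1,25,0,0,0],[1,0,-2,55,0,0,0],[1,0,-2,85,0,0,0],[1,0,-2,110,0,0,0],[1,0,-2,130,0,0,0],[1,0,-2,142,0,0,0],[1,0,-2,145,0,0,0],[1,0,-2,145,0,0,0]]'
python3 - <<'E'
from h import *
im,d=vision.capture("side"); cv2.imwrite("pics/side2.png",cv2.resize(im[140:270,220:420,::-1],(800,520),interpolation=cv2.INTER_CUBIC))
E
```

```text
time_s: 2.8
tcp_pos: [0.4854, -0.0023, 0.2592]
ee_rot: [[-1.0, -0.002, -0.002], [-0.002, 1.0, -0.001], [0.002, -0.001, -1.0]]
wrist_force: [-0.4, -0.2, 0.5]
gripper_width: 1.001
gripper_force: 0.0
```

View pics/side2.png

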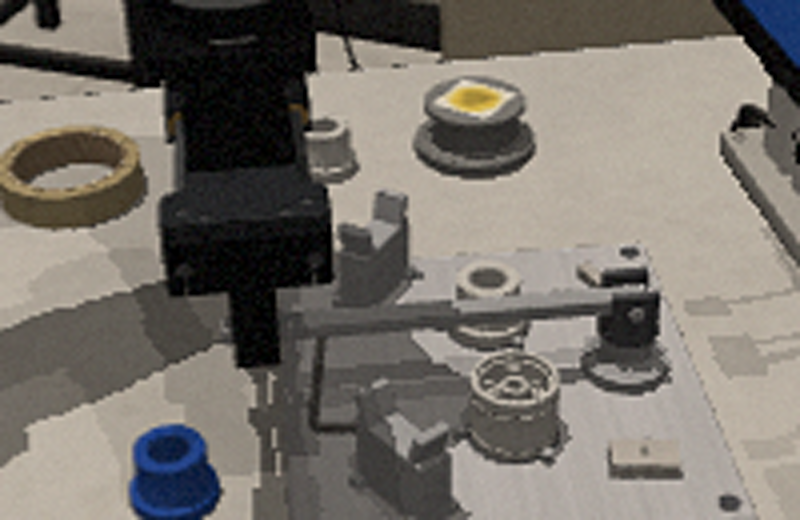

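The finger, at about (258,325) in the crop, covers the knob at the bar's end, so the gripper is in place. I'll close it.

```bash
python3 -m creep '[[-1,0,0,0,0,0,0],[-1,0,0,0,0,0,0],[-1,0,0,0,0,0,0],[-1,0,0,0,0,0,0],[-1,0,0,0,0,0,0],[-1,0,0,0,0,0,0],[-1,0,0,0,0,0,0],[-1,0,0,0,0,0,0]]'
```

```text
time_s: 3.52
tcp_pos: [0.4858, -0.0012, 0.2598]
ee_rot: [[-1.0, -0.004, 0.0], [-0.004, 1.0, -0.0], [-0.0, -0.0, -1.0]]
wrist_force: [-0.2, -0.2, -0.2]
gripper_width: 0.477
gripper_force: 0.0
```

```bash
python3 -m creep '[[-1,0,0,0,0,0,0],[-1,0,0,0,0,0,0],[-1,0,0,0,0,0,0],[-1,0,0,0,0,0,0],[-1,0,0,0,0,0,0],[-1,0,0,0,0,0,0]]'
```

```text
time_s: 4.02
tcp_pos: [0.4858, -0.0012, 0.2597]
ee_rot: [[-1.0, -0.004, -0.0], [-0.004, 1.0, 0.0], [0.0, 0.0, -1.0]]
wrist_force: [-0.3, 0.5, -0.9]
gripper_width: 0.278
gripper_force: 30.0
```

Holding the ball at 30 N. Now lift along the arc.

```bash
python3 -m creep '[[-1,-1,0,-5,0,0,0],[-1,-3,0,-12,0,0,0],[-1,-5,0,-21,0,0,0],[-1,-8,0,-30,0,0,0],[-1,-11,0,-38,0,0,0],[-1,-13,0,-43,0,0,0],[-1,-13,0,-43,0,0,0],[-1,-13,0,-43,0,0,0]]'
python3 - <<'E'
from h import *
im,d=vision.capture("side"); cv2.imwrite("pics/side3.png",cv2.resize(im[140:270,220:420,::-1],(800,520),interpolation=cv2.INTER_CUBIC))
# swing targets in tool shifts: pivot->angle
s=r.sense();R=s["ee_rot"];t=np.array(s["tcp_pos"])
P=np.array([.684,-.0005]); rad=t[:2]-P; a0=np.arctan2(rad[1],-rad[0]); L=np.hypot(*rad); print("L",L,"a0",a0)
for a in (.08,.16,.24,.32,.4,.48,.56,.635):
    q=P+L*np.array([-np.cos(a),np.sin(a)]); print(a,(R.T@np.append(q-t[:2],0)*1000).round(0),round(np.degrees(a-a0),1))
E
```

```text
time_s: 4.68
tcp_pos: [0.4986, -0.0013, 0.3029]
ee_rot: [[-1.0, -0.003, -0.0], [-0.003, 1.0, 0.0], [0.0, 0.0, -1.0]]
wrist_force: [-1.7, -0.3, -1.4]
gripper_width: 0.282
gripper_force: 30.0
L 0.18548834940032122 a0 -0.003978163700254983
0.08 [-1. 16.  0.] 4.8
0.16 [-2. 30.  0.] 9.4
0.24 [-5. 45.  0.] 14.0
0.32 [-10.  59.   0.] 18.6
0.4 [-15.  73.   0.] 23.1
0.48 [-21.  86.   0.] 27.7
0.56 [-29.  99.   0.] 32.3
0.635 [-37. 111.  -0.] 36.6
```

View pics/side3.png

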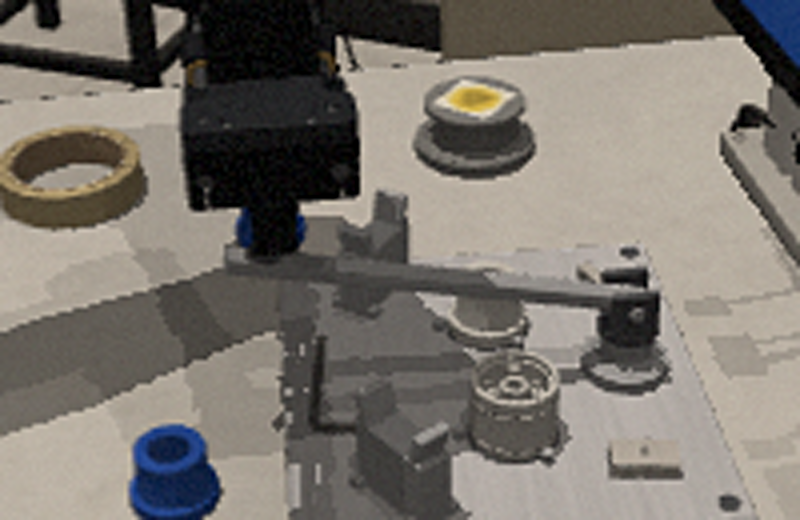

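The bar is tipped up, with its free end at about (240,258) in the crop and clear of the left keeper's lips. Now swing left.

```bash
python3 -m creep '[[-1,-1,16,0,0,0,5],[-1,-2,30,0,0,0,9],[-1,-5,45,0,0,0,14],[-1,-10,59,0,0,0,19],[-1,-15,73,0,0,0,23],[-1,-21,86,0,0,0,28],[-1,-29,99,0,0,0,32],[-1,-37,111,0,0,0,37]]'
python3 -m creep '[[-1,0,0,0,0,0,0],[-1,0,0,0,0,0,0]]'
python3 - <<'E'
from h import *
im,d=vision.capture("side"); cv2.imwrite("pics/side4.png",cv2.resize(im[140:270,220:420,::-1],(800,520),interpolation=cv2.INTER_CUBIC))
P=np.array([.684,-.0005]); v=np.array(r.sense()["tcp_pos"])[:2]-P; print(np.hypot(*v),np.arctan2(v[1],-v[0]))
E
```

```text
time_s: 5.4
tcp_pos: [0.5352, 0.111, 0.3021]
ee_rot: [[-0.799, 0.601, -0.001], [0.601, 0.799, 0.0], [0.001, -0.001, -1.0]]
wrist_force: [-0.7, 2.0, -0.7]
gripper_width: 0.277
gripper_force: 30.0
time_s: 5.57
tcp_pos: [0.5352, 0.111, 0.302]
ee_rot: [[-0.802, 0.597, -0.001], [0.597, 0.802, 0.0], [0.001, -0.001, -1.0]]
wrist_force: [-2.8, 3.6, 0.3]
gripper_width: 0.279
gripper_force: 30.0
0.1858075301633174 0.6402288469332238
```

View pics/side4.png

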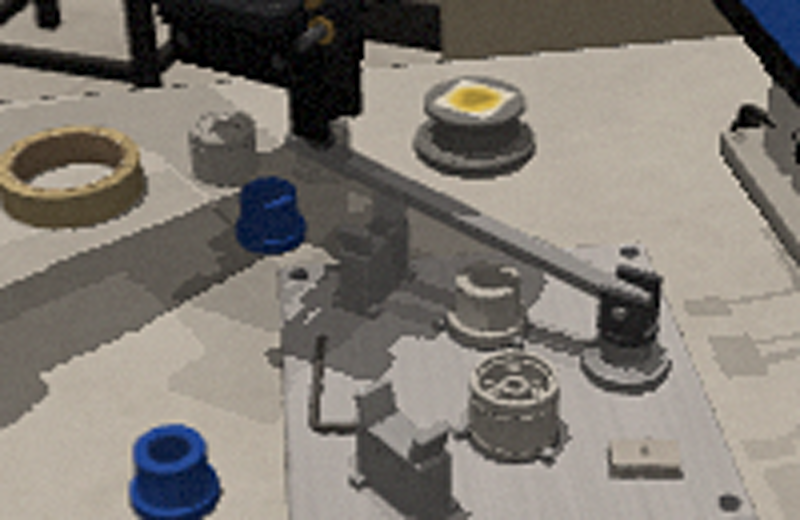

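The raised bar now passes over the stepped housing (490,290) and the left keeper (365,250). I'll lower it in two stages, watching the force.

```bash
python3 -m creep '[[-1,2,0,5,0,0,0],[-1,4,0,11,0,0,0],[-1,6,0,17,0,0,0],[-1,8,0,23,0,0,0],[-1,10,0,29,0,0,0],[-1,11,0,32,0,0,0],[-1,11,0,32,0,0,0]]'
python3 -m creep '[[-1,1,0,4,0,0,0],[-1,2,0,8,0,0,0],[-1,2,0,10,0,0,0],[-1,2,0,10,0,0,0],[-1,2,0,10,0,0,0]]'
```

```text
time_s: 6.2
tcp_pos: [0.5264, 0.1164, 0.2703]
ee_rot: [[-0.801, 0.598, -0.0], [0.598, 0.801, -0.0], [0.0, -0.001, -1.0]]
wrist_force: [-2.6, 2.7, 0.8]
gripper_width: 0.279
gripper_force: 30.0
time_s: 6.62
tcp_pos: [0.5249, 0.1176, 0.2605]
ee_rot: [[-0.801, 0.599, -0.001], [0.599, 0.801, -0.0], [0.0, -0.001, -1.0]]
wrist_force: [-2.0, 1.4, 0.3]
gripper_width: 0.283
gripper_force: 30.0
```

It is back at the starting level with no reaction force, so the bar is in the notch. Release.

```bash
python3 -m creep '[[0.3,0,0,0,0,0,0],[0.3,0,0,0,0,0,0],[0.3,0,0,0,0,0,0],[0.3,0,0,0,0,0,0],[0.3,0,0,0,0,0,0],[0.3,0,0,0,0,0,0],[0.3,0,0,0,0,0,0],[0.3,0,0,0,0,0,0]]'
python3 -m creep '[[0.3,0,0,-8,0,0,0],[0.3,0,0,-25,0,0,0],[0.3,0,0,-50,0,0,0],[0.3,0,0,-80,0,0,0],[0.3,0,0,-110,0,0,0],[0.3,0,0,-130,0,0,0],[0.3,0,0,-140,0,0,0],[0.3,0,0,-140,0,0,0]]'
python3 - <<'E'
from h import *
im,d=vision.capture("side"); cv2.imwrite("pics/side5.png",cv2.resize(im[140:270,220:420,::-1],(800,520),interpolation=cv2.INTER_CUBIC))
E
```

```text
time_s: 7.28
tcp_pos: [0.525, 0.1177, 0.2608]
ee_rot: [[-0.801, 0.599, 0.0], [0.599, 0.801, -0.0], [-0.0, 0.0, -1.0]]
wrist_force: [0.4, 0.2, -0.1]
gripper_width: 0.643
gripper_force: 0.0
time_s: 7.95
tcp_pos: [0.5252, 0.1178, 0.4037]
ee_rot: [[-0.801, 0.599, 0.005], [0.599, 0.801, 0.003], [-0.003, 0.005, -1.0]]
wrist_force: [-0.1, 0.1, -0.4]
gripper_width: 0.652
gripper_force: 0.0
```

View pics/side5.png

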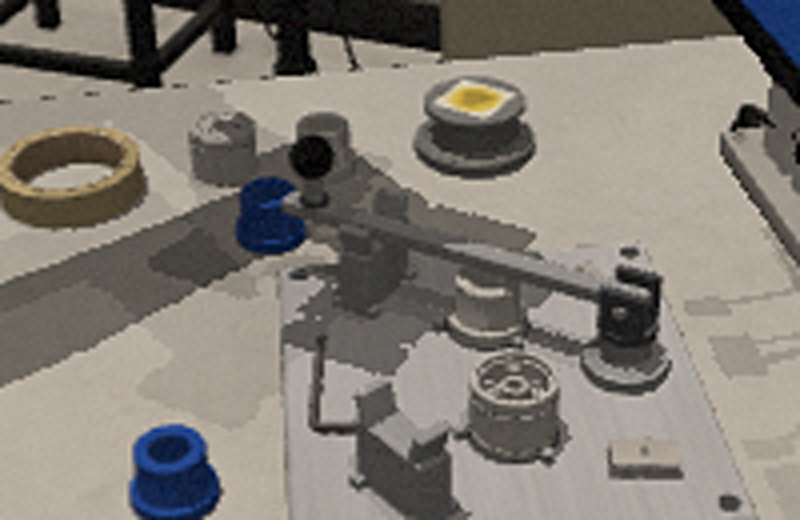

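The bar lies across the stepped housing, with the knob at (312,157) in the crop. The keeper region at (370,225) is dark, so I'll check the bar's height by depth and zoom in.

```bash
python3 - <<'E'
from h import *
im,d=vision.capture("side")
print("knob if level",world("side",(298,179.2),z=.095),"depth",world("side",(298,179),np.median(d[178:181,297:300])))
for u in range(300,372,6):
    col=d[170:225,u]; 
    w=[world("side",(u,v),d[v,u]) for v in range(180,222)]
    # pixels within 8mm of bar vertical plane
    P=np.array([.684,-.0005]);n=np.array([np.sin(.635),np.cos(.635)])
    z=[q for q in w if abs((q[:2]-P)@n)<.010 and .03<q[2]<.11]
    if z: z=np.array(z);print(u,"dist",round(float(np.hypot(*(z.mean(0)[:2]-P))),3),"zmin/max",z[:,2].min().round(3),z[:,2].max().round(3),len(z))
c=im[165:220,285:385,::-1].astype(float)*1.8
cv2.imwrite("pics/z6.png",cv2.resize(np.clip(c,0,255).astype(np.uint8),(800,440),interpolation=cv2.INTER_CUBIC))
E
```

```text
knob if level [0.52535166 0.11569481 0.095     ] depth [0.52494218 0.10663769 0.10075497]
300 dist 0.191 zmin/max 0.057 0.097 16
306 dist 0.176 zmin/max 0.061 0.065 5
312 dist 0.159 zmin/max 0.06 0.065 5
318 dist 0.146 zmin/max 0.031 0.065 12
324 dist 0.127 zmin/max 0.056 0.066 7
330 dist 0.111 zmin/max 0.056 0.065 7
336 dist 0.096 zmin/max 0.045 0.065 11
342 dist 0.082 zmin/max 0.037 0.065 9
348 dist 0.066 zmin/max 0.032 0.065 15
354 dist 0.051 zmin/max 0.055 0.066 7
360 dist 0.037 zmin/max 0.057 0.065 7
366 dist 0.023 zmin/max 0.057 0.065 7
```

View pics/z6.png

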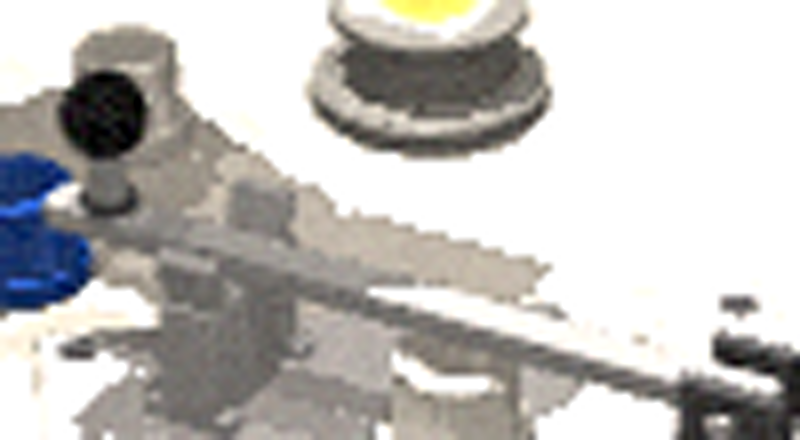

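The bar's top reads 65 mm along its whole length, so it is level. The keeper's near lip covers the bar's lower edge, so the bar is seated in the notch, and it passes over the housing's middle within about 2 mm. Handing in.

```bash
python3 -c "
from station import r
print(r.finish_job())"
```

```text
the job is handed in; nothing more can be done
None
```

I handed the job in with the latch bar level in the left keeper's notch, across the middle of the stepped housing to within about 2 mm; both housings are still in their nests, the gripper is clear, and no verdict was returned.

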